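# Hold the ladle bar through its eye against the sprung stop

## Task

A new ladle bar is being fitted: pick it up by its orange block, pass its plain steel end through the eye of the blue bracket, and press it straight against the white sprung stop with a steady push of about 10 newtons (the green band on the stop's stem is then half inside the grey housing), never driving the spring to its hard end. Keep gripping the block and keep up that push so that someone can tighten the thumbscrew: the program finishes while still holding and pushing. Leave the tins, shaker, tumbler and spatula where they are.

Things in the scene. Friction and masses are not known exactly. Their poses are not given: they have to be found in the camera images.
- bar: Loose ladle bar, 150 g. Orange grip block 24 (x) by 44 (y) by 30 (z) mm, taken from above across its x; origin = centre of the block's underside, which lies on the shelf. A level 10 mm steel rod with a rounded end leaves the block's +y face 15 mm above the origin; its plain tip is at y = 128 mm. At -y a short tail with a black ball (20 mm) ends at y = -68 mm. Balances near the block.
- bar_tip (a point): The plain tip of the bar: (0, 128, 15) mm in the bar's frame; axes as the bar's.
- mount: Wooden strip 80 (x) by 170 (y) by 12 mm, fixed to the shelf, with a blue eye bracket and a grey spring housing. Origin on the shelf surface straight under the eye; strip from y = -30 to 140 mm. The bar goes in level from the -y side towards the mount's +y. Housing 44 (x) mm wide, y = 85 to 125 mm, top 95 mm above the shelf.
- eye (a point): Centre of the blue bracket's eye, 70 mm above the shelf: a level round hole along the mount's y, 16 mm in diameter, 8 mm long (4 mm either side of this point), ring 32 mm outside; a brass thumbscrew on top reaches 100 mm above the shelf. Axes as the mount's (+y = way in).
- pad_face (a point): Centre of the front face of the sprung stop: a white round pad, 34 mm across, facing the eye on the eye's axis, 45 mm beyond the eye's centre when not pressed. Moves with the pad.
- stop_pad (a joint): How far the pad is pushed in along the mount's +y, in m: 0 at rest, 0.028 at its hard end. Spring 700 N/m, no preload (10 N at 14 mm). On the pad's stem a green band 10 mm long begins to enter the grey housing at 9 mm push, is half in at 14 mm and all in at 19 mm.
- tin0: Steel tin with lid, 89 mm across and 55 mm high, one of a stack of four; origin under its centre. Bystander.
- tin1: Steel tin with lid, 89 mm across and 55 mm high, one of a stack of four; origin under its centre. Bystander.
- tin2: Steel tin with lid, 89 mm across and 55 mm high, one of a stack of four; origin under its centre. Bystander.
- tin3: Steel tin with lid, 89 mm across and 55 mm high, one of a stack of four; origin under its centre. Bystander.
- shaker: Empty glass shaker, 76 mm across, 130 mm high; origin under its centre. Bystander.
- tumbler: Steel tumbler, 68 mm across, 85 mm high; origin under its centre. Bystander.
- spatula: Yellow spatula lying on the shelf; its length along its x axis. Bystander.

How it is judged:
By the outcome, as a careful person would: the job done as asked, in the order asked, and still so for the second after the job is handed in, while the arm keeps its last pose, push and grip.
It also fails if it takes over 48 s, if anything falls off the work surface, if the arm or the gripper's body presses on something with over 40 N, if the wrist force passes 120 N, or if a joint passes its speed limit or range.

## Robot

A 6-joint arm with a two-finger parallel gripper is mounted at the origin on the work surface. World frame = base frame: x ahead of the robot, y to its left, z up, the work surface at z = 0. Lengths are in mm, angles in degrees, forces in N, time in s.
With the tool pointing down it reaches from about 350 to 850 mm from the base axis. Payload 8.1 kg.
Tool frame: the origin (TCP) lies midway between the tips of the shut fingers; the grasp point (between the pads) lies 19 mm behind it; z points along the fingers, y is the line along which they close (so a half turn about z gives the same grasp; the last joint's range is limited). The gripper opens to 85 mm and grips with 20 to 120 N. Pads are 22 mm wide; open, the fingers measure 114 mm over their backs; the gripper's body (76 mm by 85 mm) begins 54 mm behind the grasp point. The pads swing forward as they close: fully open they stand 13 mm farther back than shut.
Start: joints at [65.122, 7.471, 85.268, -0, 87.261, -4.893], TCP at [205.041, 563.883, 231.292] pointing down, gripper open.
Joint ranges: [-169.43, 169.43], [-51.17, 129.36], [1.28, 143.12], [-76.62, 256.62], [0, 156.53], [-152.29, 152.29]. Speed limits (degrees/s): [136.94, 136.94, 159.86, 180, 180, 180].

## Interface

Orientations are given as [roll, pitch, yaw] about the fixed x, y, z axes, in that order (R = Rz(yaw) Ry(pitch) Rx(roll)).
In Python, from bench import r gives the robot as it stands.
- The arm moves only by the shell command python3 steer.py [FORCE], which reads ROWS from standard input. ROWS is a JSON list of rows, 1 to 8 of them, each of 7 numbers: a rotation vector rx, ry, rz in degrees, then dx, dy, dz in mm, then the finger opening in mm; each row is the pose to reach, as a shift and turn from the pose commanded when the command began, along the tool's axes at that moment; what a row does not reach only later rows make up. A row lasts 1/8 s, in which the tool goes at most 62.5 mm and 10.7 degrees, less where a joint would pass 70% of its speed; a pose out of reach is approached as far as the arm can. The fingers move at their own pace and stop on an object; FORCE is the grip in N (left out, the last holds). Time passes only in rows, so rows that do not move let the fingers close. It prints the time, the measured TCP pose, the force, the opening and the grip force at its end. Input that does not fit is refused with a message, and nothing moves.
- r.sense(): the state, without advancing time (a new reading comes with each control period).
- r.snapshot(name): name is "scene" or "side" or "wrist"; returns a dict with "pixels" (480x640x3 uint8, blue, green, red), "fx", "fy", "cx", "cy" (pixels), "pose" (4x4, takes a point from camera to world coordinates). Camera axes: x right, y up, looking along -z (the intrinsics and any distortion apply to the point x, -y, -z); pixel columns grow to the right and rows downward; lengths in mm; the calibration is good to about 2 mm. The wrist camera is an equidistant fisheye: a pixel r from the principal point sees the ray r / f radians off the axis. A picture is of the moment at which its call begins. There is no depth.
- r.hand_in(): hands the job in; it is judged then, once.
The state is a dict: "time": time; "joint_pos": joint angles; "qd": joint speeds; "joint_efforts": joint torques, N m; "tool_pos": TCP position; "tcp_rot": TCP orientation; "ft_force": force on the tool from outside, world axes, zero at the start; "wrist_torque": the same for the moment, N m; "finger_gap": finger opening in mm; "grip_force": force on a finger pad.
Only numpy, scipy, OpenCV 4.12 (cv2) and the standard library are available. Lean on these libraries where they do the work, as an engineer would, in place of code of your own. Each camera call takes 0.05 s, during which the arm holds its last target. There are 200 camera calls.

## Working session

There is one attempt and no reset: what is moved stays moved. The work goes in short steps, Python scripts to look and compute and a shell command to move; the robot and the scene stay as the last step left them, time stands still between calls to the robot, and variables do not carry over. Pictures are saved under pics/ and viewed, at most 10 in all, crops included, and the job is handed in when it is done.

```bash
ls; mkdir -p pics; python3 - <<'E'
from bench import r
import cv2
print(r.sense())
for n in("scene","side","wrist"):
    s=r.snapshot(n); cv2.imwrite(f"pics/{n}0.png",s["pixels"]); print(n,s["fx"],s["fy"],s["cx"],s["cy"],s["pose"].__repr__(),[k for k in s])
E
```

```text
bench.py
pics
steer.py
{'time': 0.0, 'joint_pos': array([ 6.51242173e+01,  7.51563963e+00,  8.53288321e+01, -7.40584586e-04,
        8.72607811e+01, -4.89173754e+00]), 'qd': array([-0.00399374,  0.09212515,  0.05126076,  0.03645456, -0.0126308 ,
        0.02935523]), 'joint_efforts': array([ 2.16677108e-03, -5.69406724e+01, -5.00535786e+01,  2.65028057e-04,
        1.52475655e-02,  1.08675752e-05]), 'tool_pos': array([204.79682355, 563.39023622, 230.24316688]), 'tcp_rot': array([-1.79895067e+02, -8.23826860e-03,  1.60015983e+02]), 'ft_force': array([ 0.89618243,  0.18258184, -0.37418837]), 'wrist_torque': array([-0.02746396, -0.0542625 , -0.0105879 ]), 'grip_force': 0.0, 'finger_gap': 85.58427200838713}
scene 487.5445302568209 487.5445302568209 327.1233074343032 240.58020483683407 array([[ 2.14912979e-01, -7.69853766e-01,  6.00947244e-01,
         1.26341994e+03],
       [ 9.76591322e-01,  1.63704448e-01, -1.39535816e-01,
        -1.09726987e+02],
       [ 9.04443606e-03,  6.16867921e-01,  7.87014718e-01,
         1.03114666e+03],
       [ 0.00000000e+00,  0.00000000e+00,  0.00000000
[... 303 characters left out ...]
    -7.31369479e+02],
       [-2.41463899e-02,  8.04251394e-01,  5.93798491e-01,
         7.49798222e+02],
       [ 0.00000000e+00,  0.00000000e+00,  0.00000000e+00,
         1.00000000e+00]]) ['pixels', 'fx', 'fy', 'cx', 'cy', 'pose']
wrist 371.64829954431775 371.64829954431775 314.7102645316645 240.76729333030607 array([[ 3.41766685e-01, -9.04298977e-01, -2.55810268e-01,
         1.40494064e+02],
       [ 9.39783708e-01,  3.28440141e-01,  9.45180159e-02,
         5.87375138e+02],
       [-1.45418460e-03, -2.72709431e-01,  9.62095344e-01,
         3.71352215e+02],
       [ 0.00000000e+00,  0.00000000e+00,  0.00000000e+00,
         1.00000000e+00]]) ['pixels', 'fx', 'fy', 'cx', 'cy', 'pose']
```

View pics/scene0.png

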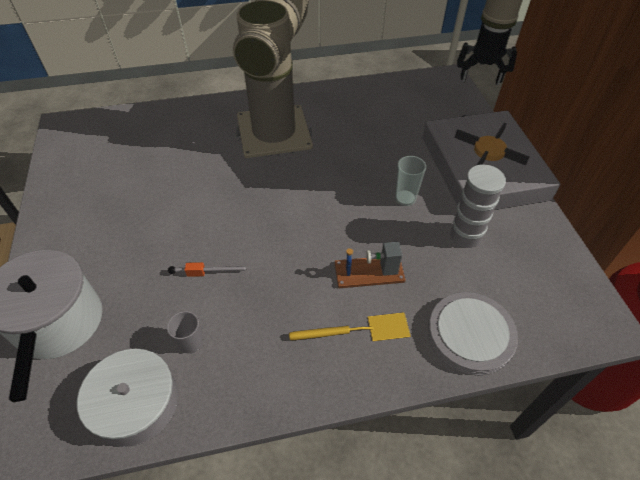

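View pics/side0.png

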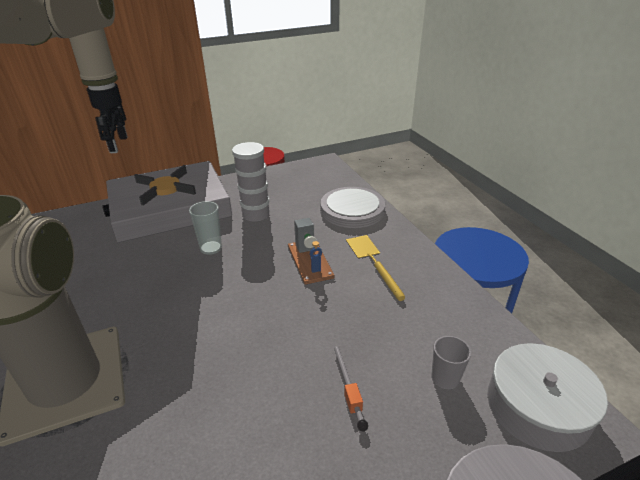

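Scene: orange block (195,269), rod to (245,268), ball (172,270); mount strip (370,272) with blue eye (349,260), housing (391,258). Side: block (354,398), tip (337,347), eye (316,248). Coarse measurements first.

```bash
cat > h.py <<'E'
from bench import r
import cv2, numpy as np
def ray(s,px,fish=False):
    d=(np.array(px,float)-[s["cx"],s["cy"]])/s["fx"]
    if fish:
        t=np.hypot(*d); k=np.sin(t)/max(t,1e-9); v=np.array([d[0]*k,-d[1]*k,-np.cos(t)])
    else: v=np.array([d[0],-d[1],-1.])
    P=s["pose"]; v=P[:3,:3]@v; return P[:3,3],v/np.linalg.norm(v)
def onz(s,px,z,fish=False):
    o,v=ray(s,px,fish); return o+v*(z-o[2])/v[2]
def tri(rs):
    A=sum(np.eye(3)-np.outer(v,v) for o,v in rs); b=sum((np.eye(3)-np.outer(v,v))@o for o,v in rs); return np.linalg.solve(A,b)
def proj(s,p,fish=False):
    P=s["pose"]; q=P[:3,:3].T@(np.array(p)-P[:3,3]); x,y,z=q[0],-q[1],-q[2]
    if fish:
        h=np.hypot(x,y); t=np.arctan2(h,z); return np.array([s["cx"]+s["fx"]*t*x/h, s["cy"]+s["fx"]*t*y/h])
    return np.array([s["cx"]+s["fx"]*x/z, s["cy"]+s["fx"]*y/z])
def hsv(s): return cv2.cvtColor(s["pixels"],cv2.COLOR_BGR2HSV)
def blobs(s,lo,hi,amin=15):
    m=cv2.inRange(hsv(s),np.array(lo),np.array(hi)); n,l,st,c=cv2.connectedComponentsWithStats(m)
    return [(st[i].tolist(),c[i].round(1)) for i in range(1,n) if st[i][4]>=amin]
E
python3 - <<'E'
from h import *
S={n:r.snapshot(n) for n in("scene","side")}
for n,s in S.items():
    print(n)
    print(" orange",blobs(s,(4,180,120),(14,255,255)))
    print(" blue",blobs(s,(105,100,30),(125,255,255)))
    print(" wood",blobs(s,(3,80,60),(14,180,255)))
    print(" green",blobs(s,(45,80,30),(90,255,255),4))
    x,y=(320,225) if n=="scene" else (275,205)
    c=s["pixels"]
    a=cv2.resize(c[y:y+80,x:x+100],None,fx=4,fy=4,interpolation=2)
    x,y=(150,240) if n=="scene" else (310,340)
    b=cv2.resize(c[y:y+100,x:x+100],None,fx=4,fy=4,interpolation=2)
    S[n]=np.vstack([a,b])[:600]
cv2.imwrite("pics/c1.png",np.hstack([S["scene"],S["side"]]))
E
```

```text
scene
 orange [([185, 263, 19, 12, 136], array([194.3, 266.6]))]
 blue [([177, 0, 53, 7, 196], array([199.3,   2. ])), ([442, 0, 18, 33, 257], array([450.,  16.])), ([462, 0, 24, 31, 337], array([473.4,  14.3])), ([0, 24, 47, 57, 1661], array([17.6, 54.9])), ([347, 256, 4, 19, 64], array([348.3, 264.2]))]
 wood [([604, 227, 36, 52, 741], array([625.3, 255.2])), ([335, 258, 71, 30, 1361], array([365.1, 273.6])), ([184, 263, 17, 14, 30], array([189. , 272.3])), ([188, 262, 17, 14, 30], array([199.2, 265.6]))]
 green [([376, 253, 5, 6, 20], array([378. , 255.6]))]
side
 orange []
 blue [([435, 227, 94, 86, 4017], array([486.9, 257.6])), ([310, 248, 12, 24, 175], array([315.3, 259.8]))]
 wood [([0, 0, 221, 214, 31001], array([104.2, 108.1])), ([288, 242, 46, 42, 795], array([309.9, 266. ])), ([345, 383, 18, 31, 400], array([353.1, 397. ]))]
 green [([305, 234, 5, 4, 12], array([306.8, 235. ]))]
```

View pics/c1.png

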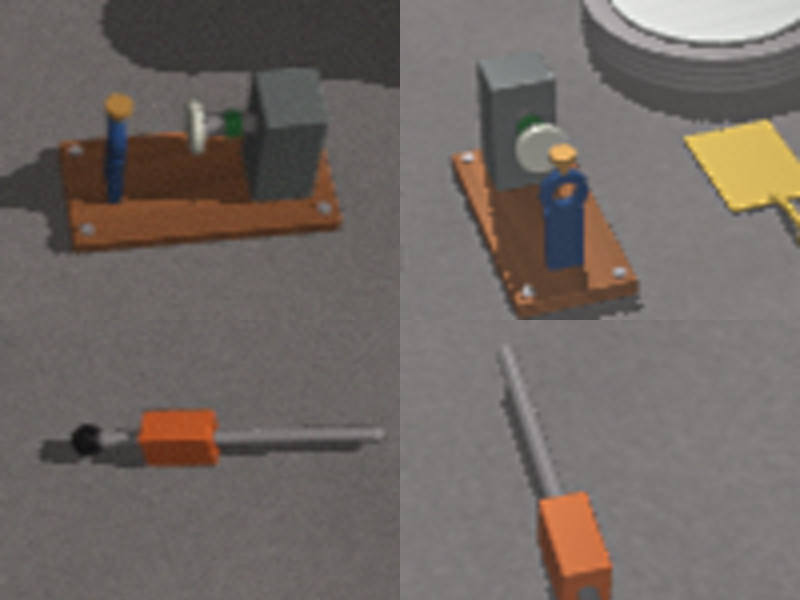

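Crops: bar tip scene (245.5,268.8)/side (336,347), ball (171.8,270)/(362,425); strip corners and eye ring clear in both views.

```bash
python3 - <<'E'
from h import *
a=r.snapshot("scene");b=r.snapshot("side")
T=lambda p,q:tri([ray(a,p),ray(b,q)]).round(1)
tip=T((245.3,268.6),(336.4,347.2)); ball=T((171.75,269.8),(362.5,425)); print("tip,ball",tip,ball)
print("tip z15",onz(a,(245.3,268.6),15),onz(b,(336.4,347.2),15)); print("ball z15",onz(a,(171.75,269.8),15))
print("screw",T((349.7,250.7),(315.7,243)))
print("pad",T((369,256.5),(310.5,241.7)))
print("eye",T((349,257),(316.2,252.3)))
print("corners scene",onz(a,(338.75,284.5),12),onz(a,(405,279.2),12),onz(a,(335.5,260.7),12))
print("corners side(-x-y,+x-y,-x+y)",onz(b,(305.5,281.2),12),onz(b,(334.25,275.7),12),onz(b,(288.25,243.7),12))
E
```

```text
tip,ball [ 532.6 -151.9   14.5] [ 498.2 -333.1   15.4]
tip z15 [ 532.40847743 -151.37400799   15.        ] [ 532.6445712  -152.88409944   15.        ]
ball z15 [ 497.4426766  -332.77530047   15.        ]
screw [594.3 100.8  99.4]
pad [600.  149.3  69.7]
eye [594.   99.8  72.4]
corners scene [626.46488941  69.42629673  12.        ] [645.85443572 235.38336392  12.        ] [553.95235378  77.91290379  12.        ]
corners side(-x-y,+x-y,-x+y) [554.25048496  72.50187523  12.        ] [628.23150386  62.66074387  12.        ] [570.32342185 238.95451557  12.        ]
```

```bash
cat >> h.py <<'E'
from scipy.spatial.transform import Rotation as Ro
def to(p,yaw):
    "rows numbers from measured pose to world TCP p, tool down with yaw"
    s=r.sense(); R=Ro.from_euler("xyz",s["tcp_rot"],degrees=True); G=Ro.from_euler("xyz",[180,0,yaw],degrees=True)
    print("t",s["time"],"rot",(R.inv()*G).as_rotvec(degrees=True).round(2),"d",R.inv().apply(np.array(p)-s["tool_pos"]).round(2))
E
echo '[[80,0,0,0,0,0,85]]' | python3 steer.py 2>&1 | head -0; python3 - <<'E'
from h import *
a=r.snapshot("scene")
print("tin top",onz(a,(486,178),220),"shaker",onz(a,(406,197),0))
to((364,123,251),79.2)
E
```

```text
tin top [538.76034618 441.24054542 220.        ] shaker [366.97890121 330.9674047    0.        ]
t 0.525 rot [-10.16   8.57  80.46] d [-300.23 -355.17   49.6 ]
```

I inadvertently ran one tilting row there (harmless, in free air); the next move takes it out.

```bash
echo '[[-10.2,8.6,80.5,-300,-355,50,85],[-10.2,8.6,80.5,-300,-355,50,85],[-10.2,8.6,80.5,-300,-355,50,85],[-10.2,8.6,80.5,-300,-355,50,85],[-10.2,8.6,80.5,-300,-355,50,85],[-10.2,8.6,80.5,-300,-355,50,85],[-10.2,8.6,80.5,-300,-355,50,85],[-10.2,8.6,80.5,-300,-355,50,85]]' | python3 steer.py 40; python3 -c "
from h import *
to((508.7,-277.7,150),79.2)"
```

```text
time: 1.52
tool_pos: [365.5, 122.2, 248.9]
tcp_rot: [179.5, -1.5, 78.8]
ft_force: [0.0, 0.5, -0.2]
finger_gap: 85.2
grip_force: 0.0
t 1.525 rot [ 0.46 -1.53 -0.44] d [-366.85  217.7    90.8 ]
```

```bash
echo '[[0.4,-1.5,-0.4,-366,218,91,85],[0.4,-1.5,-0.4,-366,218,91,85],[0.4,-1.5,-0.4,-366,218,91,85],[0.4,-1.5,-0.4,-366,218,91,85],[0.4,-1.5,-0.4,-366,218,91,85],[0.4,-1.5,-0.4,-366,218,91,85],[0.4,-1.5,-0.4,-366,218,91,85],[0.4,-1.5,-0.4,-366,218,91,85]]' | python3 steer.py; python3 - <<'E'
from h import *
to((508.7,-277.7,150),79.2)
s=r.snapshot("wrist"); cv2.imwrite("pics/w1.png",s["pixels"])
for p in((508.7,-277.7,30),(532.5,-152,15)): print(proj(s,p,True))
print(blobs(s,(4,150,80),(14,255,255),100))
E
```

```text
time: 2.52
tool_pos: [510.2, -276.2, 145.6]
tcp_rot: [-179.7, -0.1, 79.4]
ft_force: [-0.5, 0.4, 0.9]
finger_gap: 84.8
grip_force: 0.0
t 2.525 rot [-0.33 -0.05  0.18] d [-1.77 -1.19 -4.43]
[313.28006123 238.83477662]
[313.68190494  61.73520472]
[([299, 200, 32, 64, 1948], array([314.5, 232.1]))]
```

View pics/w1.png

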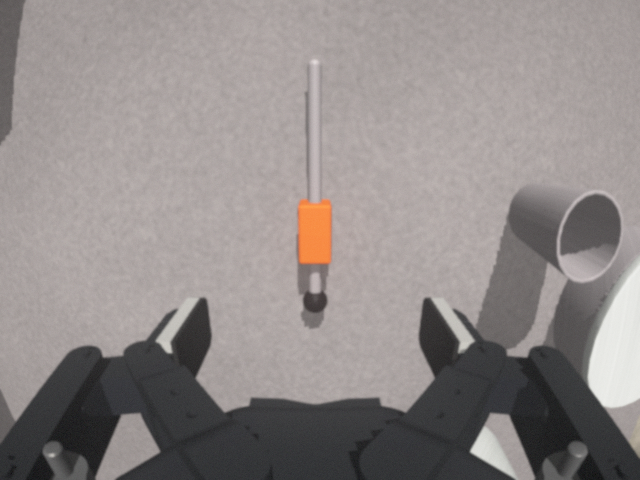

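Wrist: block (315,234), tip (315,61), ball (315,301): matches the prediction within 1–2 mm. Descend.

```bash
echo '[[-0.3,0,0.2,-1,-0.5,60,85],[-0.3,0,0.2,-1,-0.5,110,85],[-0.3,0,0.2,-1,-0.5,130,85],[-0.3,0,0.2,-1,-0.5,130,85]]' | python3 steer.py; python3 -c "
from h import *
to((509,-276.5,4),79.2)"
```

```text
time: 3.08
tool_pos: [509.8, -273.0, 18.9]
tcp_rot: [179.9, -0.0, 79.4]
ft_force: [0.2, 0.0, 0.3]
finger_gap: 84.7
grip_force: 0.0
t 3.075 rot [ 0.13 -0.03  0.24] d [-3.58 -0.14 14.85]
```

```bash
echo '[[0,0,0,-3.5,0,14.5,85],[0,0,0,-3.5,0,14.5,85],[0,0,0,-3.5,0,14.5,20],[0,0,0,-3.5,0,14.5,10],[0,0,0,-3.5,0,14.5,10],[0,0,0,-3.5,0,14.5,10],[0,0,0,-3.5,0,14.5,10],[0,0,0,-3.5,0,14.5,10]]' | python3 steer.py 60; python3 -c "
from h import *
to((509,-276.5,4),79.2)"
```

```text
time: 4.08
tool_pos: [509.9, -277.8, 5.0]
tcp_rot: [179.7, 0.0, 79.4]
ft_force: [-0.9, 0.3, 4.2]
finger_gap: 22.9
grip_force: 59.8
t 4.075 rot [0.25 0.03 0.19] d [ 1.09 -1.16  0.96]
```

```bash
echo '[[0,0,0,0,0,-40,10],[0,0,0,0,0,-70,10],[0,0,0,0,0,-70,10]]' | python3 steer.py; python3 -c "
from h import *
to((572,-90,75),83.5)"
```

```text
time: 4.45
tool_pos: [510.9, -278.5, 76.9]
tcp_rot: [179.6, 0.1, 79.4]
ft_force: [0.3, -0.2, -1.6]
finger_gap: 22.9
grip_force: 59.5
t 4.45 rot [ 0.45  0.13 -4.11] d [196.57  25.33   1.69]
```

```bash
echo '[[0,0,-4,60,10,0,10],[0,0,-4,120,20,0,10],[0,0,-4,160,25,0,10],[0,0,-4,185,25,0,10],[0,0,-4,195,25,0,10],[0.2,0,-4,196,25,0,10],[0.2,0,-4,196,25,0,10],[0.2,0,-4,196,25,0,10]]' | python3 steer.py; python3 - <<'E'
from h import *
to((572,-90,75),83.5)
s=r.snapshot("wrist"); cv2.imwrite("pics/w2.png",s["pixels"])
print(blobs(s,(105,100,30),(125,255,255),30))
print(blobs(s,(3,80,60),(14,180,255),200))
E
```

```text
time: 5.45
tool_pos: [569.8, -90.5, 74.5]
tcp_rot: [180.0, 0.0, 83.3]
ft_force: [0.3, -0.1, -2.0]
finger_gap: 23.0
grip_force: 59.3
t 5.45 rot [ 0.    0.02 -0.19] d [ 0.76  2.12 -0.54]
[]
[([270, 250, 91, 131, 1704], array([318.8, 329.4]))]
```

View pics/w2.png

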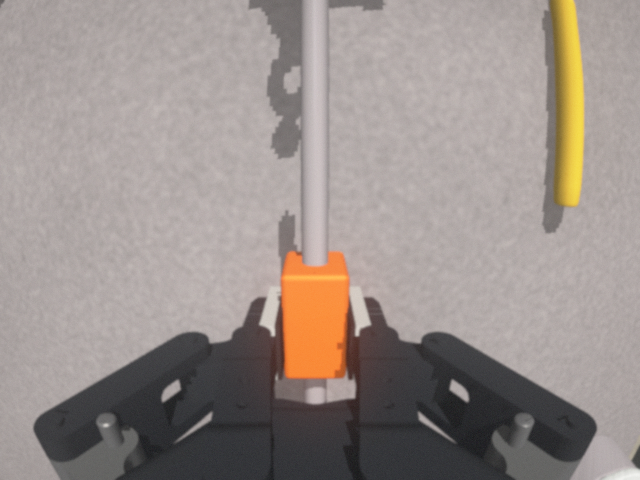

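Rod is straight and centred in the tool (col 315), tip out of the wrist view. Go high beside the mount to view it from above.

```bash
echo '[[0,0,-0.2,0,0,-60,10],[0,0,-0.2,0,0,-115,10],[0,0,-0.2,40,-20,-125,10],[0,0,-0.2,90,-40,-125,10],[0,0,-0.2,110,-43,-125,10],[0,0,-0.2,110,-43,-125,10],[0,0,-0.2,110,-43,-125,10]]' | python3 steer.py; python3 - <<'E'
from h import *
to((540,25,200),83.5)
s=r.snapshot("wrist"); cv2.imwrite("pics/w3.png",s["pixels"])
for p in((594,100,100),(600,145,70)): print(proj(s,p,True))
print(blobs(s,(105,100,30),(125,255,255),30))
print(blobs(s,(3,80,60),(14,180,255),200))
print(blobs(s,(45,80,30),(90,255,255),10))
print(blobs(s,(15,80,60),(25,255,255),10))
E
```

```text
time: 6.38
tool_pos: [540.1, 23.8, 199.4]
tcp_rot: [180.0, 0.1, 83.6]
ft_force: [0.5, 0.3, -2.5]
finger_gap: 23.2
grip_force: 59.6
t 6.375 rot [0.   0.05 0.06] d [ 1.17 -0.25 -0.62]
[383.79720761 120.19904503]
[377.53597678  61.39063311]
[([625, 0, 15, 108, 709], array([634.8,  33.4])), ([360, 116, 12, 9, 95], array([366.1, 119.9]))]
[([328, 0, 83, 158, 8948], array([367.,  90.])), ([270, 250, 91, 133, 1764], array([318.9, 328.5]))]
[([366, 20, 22, 14, 250], array([376.7,  25.7]))]
[([487, 15, 59, 274, 3252], array([518.1, 166. ])), ([523, 52, 8, 3, 11], array([526.4,  53.1])), ([373, 107, 25, 25, 508], array([385.1, 119. ])), ([284, 275, 63, 6, 362], array([315.1, 277.5]))]
```

View pics/w3.png

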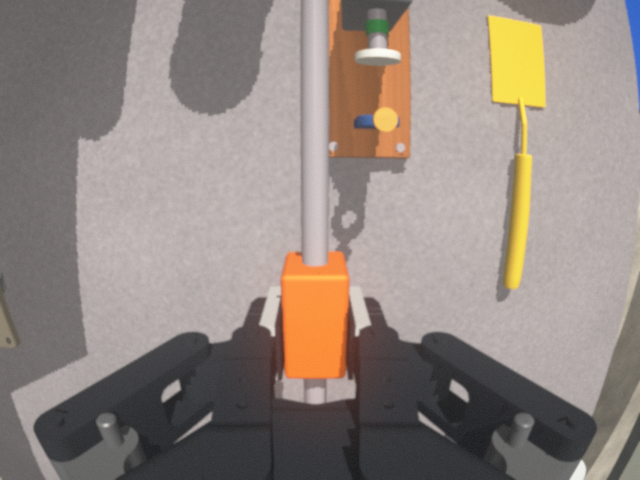

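Wrist: thumbscrew (385,119), pad (378,57), green band (377,26), strip edge near column 410, rod centre column 315.

```bash
python3 - <<'E'
from h import *
s=r.snapshot("wrist"); t=r.sense(); p=t["tool_pos"]; R=Ro.from_euler("xyz",t["tcp_rot"],degrees=True)
print("screw",onz(s,(385.1,119),100).round(1),"green",onz(s,(376.7,25.7),70).round(1))
H=hsv(s); w=cv2.inRange(H,np.array((0,0,170)),np.array((40,70,255)))[45:66,350:405]
n,l,st,c=cv2.connectedComponentsWithStats(w); i=1+st[1:,4].argmax(); print("pad px",st[i]+[350,45,0,0,0],c[i]+[350,45])
print("pad",onz(s,c[i]+[350,45],70).round(1))
m=cv2.inRange(H,np.array((3,80,60)),np.array((14,255,255)))
E=[]
for y in range(12,150,3):
    x=np.flatnonzero(m[y,330:420]); E.append(onz(s,(330+x.max()+.5,y+.5),12)[:2])
E=np.array(E); vx=cv2.fitLine(E.astype(np.float32),cv2.DIST_HUBER,0,.01,.01).ravel(); print("right edge yaw",np.degrees(np.arctan2(vx[0],vx[1])),"pt at y=100",vx[2]+vx[0]/vx[1]*(100-vx[3]), E[[0,-1]].round(1))
# front edge
F=[]
for x in range(335,405,3):
    y=np.flatnonzero(m[125:170,x]);
    if len(y): F.append(onz(s,(x+.5,125+y.max()+.5),12)[:2])
F=np.array(F,np.float32); v=cv2.fitLine(F,cv2.DIST_HUBER,0,.01,.01).ravel(); print("front edge angle",np.degrees(np.arctan(v[1]/v[0])),v[2:])
# rod edges, z = TCP+10
g=cv2.cvtColor(s["pixels"],cv2.COLOR_BGR2GRAY).astype(float)
for y in (30,60,100,150,200,235):
    row=cv2.GaussianBlur(g,(3,5),0)[y]; d=np.abs(np.gradient(row)); a=297+d[297:308].argmax(); b=322+d[322:334].argmax()
    q=onz(s,((a+b)/2+.5,y+.5),p[2]+10); print(y,a,b,R.inv().apply(q-p).round(2))
print("block front top edge",R.inv().apply(onz(s,(315,276),p[2]+25)-p).round(2),"rear",R.inv().apply(onz(s,(315,377),p[2]+25)-p).round(2))
E
```

```text
screw [592.6  97.2 100. ] green [596.2 156.   70. ]
pad px [357  45  44  15 406] [378.53940887  52.1773399 ]
pad [596.4 140.2  70. ]
right edge yaw 1.4977827 pt at y=100 629.99255 [[631.9 176.1]
 [628.2  73.3]]
front edge angle -7.551736 [597.3065  68.8408]
30 300 333 [101.12   1.13 -10.07]
60 300 328 [ 92.46   0.34 -10.06]
100 300 328 [ 80.37   0.34 -10.05]
150 300 333 [ 64.28   1.2  -10.04]
200 300 325 [ 47.    -0.19 -10.03]
235 301 332 [ 34.12   1.26 -10.02]
block front top edge [ 24.16   0.5  -25.02] rear [-14.87   0.52 -24.99]
```

```bash
python3 - <<'E'
from h import *
s=r.snapshot("wrist"); H=hsv(s).astype(int); 
for y in (5,15,40,80,100,140,153): print(y,[tuple(H[y,x]) for x in range(403,416,2)])
m=((H[...,0]<16)&(H[...,1]>110)).astype(np.uint8)
def fit(P):
    v=cv2.fitLine(np.array(P,np.float32),cv2.DIST_HUBER,0,.01,.01).ravel(); return v
E=[onz(s,(335+np.flatnonzero(m[y,335:425]).max()+.5,y),12)[:2] for y in range(2,154,2)]
v=fit(E); print("right edge",np.degrees(np.arctan2(v[0],v[1])),v[2:], "edge x at y=70",v[2]+v[0]/v[1]*(70-v[3]),"px",[335+np.flatnonzero(m[y,335:425]).max() for y in range(2,154,12)])
F=[onz(s,(x,125+np.flatnonzero(m[125:170,x]).max()+.5),12)[:2] for x in range(333,408,2)]
v=fit(F); print("front edge",np.degrees(np.arctan(v[1]/v[0])),v[2:])
w=((H[...,1]<60)&(H[...,2]>150))
for y in range(48,68,2): x=np.flatnonzero(w[y,345:410])+345; print(y,x.min() if len(x) else 0,x.max() if len(x) else 0,end="; ")
g=((H[...,0]>45)&(H[...,0]<90)&(H[...,1]>80))
for y in range(18,36,2): x=np.flatnonzero(g[y,355:400])+355; print("g",y,x.min() if len(x) else 0,x.max() if len(x) else 0,end="; ")
E
```

```text
5 [(np.int64(0), np.int64(3), np.int64(80)), (np.int64(15), np.int64(6), np.int64(80)), (np.int64(0), np.int64(17), np.int64(92)), (np.int64(11), np.int64(15), np.int64(136)), (np.int64(7), np.int64(13), np.int64(171)), (np.int64(8), np.int64(16), np.int64(180)), (np.int64(5), np.int64(16), np.int64(177))]
15 [(np.int64(11), np.int64(141), np.int64(196)), (np.int64(12), np.int64(143), np.int64(201)), (np.int64(12), np.int64(130), np.int64(189)), (np.int64(8), np.int64(46), np.int64(176)), (np.int64(3), np.int64(14), np.int64(176)), (np.int64(7), np.int64(18), np.int64(183)), (np.int64(9), np.int64(14), np.int64(179))]
40 [(np.int64(12), np.int64(146), np.int64(208)), (np.int64(12), np.int64(145), np.int64(206)), (np.int64(12), np.int64(146), np.int64(201)), (np.int64(11), np.int64(86), np.int64(184)), (np.int64(8), np.int64(22), np.int64(188)), (np.int64(7), np.int64(18), np.int64(188)), (np.int64(5), np.int64(16), np.int64(186))]
80 [(np.int64(12), np.int64(146), np.int64(211)), (np.int64(12), np.int64(147), np.int64(211)), (np.int64(13), np.int64(147), np.int64(208)), (np.int64(11)
[... 967 characters left out ...]
np.int64(106), np.int64(192)), (np.int64(8), np.int64(30), np.int64(189)), (np.int64(8), np.int64(20), np.int64(193)), (np.int64(7), np.int64(17), np.int64(194))]
right edge 1.6529578 [630.2067  127.18679] edge x at y=70 628.55646 px [np.int64(340), np.int64(407), np.int64(408), np.int64(408), np.int64(408), np.int64(409), np.int64(409), np.int64(409), np.int64(409), np.int64(409), np.int64(409), np.int64(409), np.int64(409)]
front edge -7.557727 [588.6917    70.723755]
48 367 387; 50 360 394; 52 356 398; 54 355 399; 56 356 399; 58 391 399; 60 399 399; 62 0 0; 64 0 0; 66 0 0; g 18 0 0; g 20 369 384; g 22 366 387; g 24 366 387; g 26 366 387; g 28 367 387; g 30 366 387; g 32 367 387; g 34 0 0;
```

```bash
python3 - <<'E'
from h import *
s=r.snapshot("wrist"); print(s["pose"].round(4)); t=r.sense(); print(t["tool_pos"],t["tcp_rot"])
R=Ro.from_euler("xyz",t["tcp_rot"],degrees=True).as_matrix(); print((R.T@s["pose"][:3,:3]).round(4), R.T@(s["pose"][:3,3]-t["tool_pos"]))
print(onz(s,(409.5,15),12,True),onz(s,(410.5,150),12,True))
E
```

```text
[[ 9.936000e-01  1.091000e-01  2.980000e-02  5.481698e+02]
 [-1.131000e-01  9.560000e-01  2.706000e-01  9.236280e+01]
 [ 1.000000e-03 -2.723000e-01  9.622000e-01  3.402705e+02]
 [ 0.000000e+00  0.000000e+00  0.000000e+00  1.000000e+00]]
[540.04652157  23.77410061 199.31941289] [-1.79988799e+02  2.57248965e-02  8.35081293e+01]
[[ 0.000e+00  9.623e-01  2.719e-01]
 [ 1.000e+00  3.000e-04 -1.200e-03]
 [-1.200e-03  2.719e-01 -9.623e-01]] [  69.00408473    0.28887943 -140.98217092]
[646.35420597 199.66334358  12.        ] [632.6474392   74.13898807  12.        ]
```

I'd omitted the fisheye flag in those casts; redo.

```bash
python3 - <<'E'
from h import *
s=r.snapshot("wrist"); H=hsv(s).astype(int); t=r.sense(); p=t["tool_pos"]; R=Ro.from_euler("xyz",t["tcp_rot"],degrees=True)
Z=lambda px,z:onz(s,px,z,True)
m=((H[...,0]<16)&(H[...,1]>80)).astype(np.uint8)
fit=lambda P:cv2.fitLine(np.array(P,np.float32),cv2.DIST_HUBER,0,.01,.01).ravel()
E=[Z((335+np.flatnonzero(m[y,335:425]).max()+1,y+.5),12)[:2] for y in range(14,154,2)]
v=fit(E); a=np.arctan2(v[0],v[1]); print("right edge yaw",np.degrees(a),v[2:])
F=[Z((x+.5,125+np.flatnonzero(m[125:170,x]).max()+1),12)[:2] for x in range(333,408,2)]
w=fit(F); print("front edge",np.degrees(np.arctan(w[1]/w[0])),w[2:])
print("screw",Z((385.6,119.5),100),"green",Z((377.1,26.2),70),"pad rim",Z((377.8,55),70))
# eye from strip: right edge x=+40, front edge y=-30
for yaw in (6,7):
    d=np.array([np.sin(np.radians(yaw)),np.cos(np.radians(yaw))]); n=np.array([d[1],-d[0]])
    X=(v[2:]@n)-40; print("lateral of axis from edge",X,"screw",Z((385.6,119.5),100)[:2]@n,"green",Z((377.1,26.2),70)[:2]@n,"pad",Z((377.8,55),70)[:2]@n,"along eye: front",w[2:]@d+30,"screw",Z((385.6,119.5),100)[:2]@d)
T=lambda px,h:R.inv().apply(Z(px,p[2]+h)-p).round(2)
for y in (30,100,170,230):
    row=H[y,290:340]; print(y,[int(q[2]) for q in row[6:16]],[int(q[2]) for q in row[34:46]])
print("block edges",T((315,276),25),T((315,377.5),25), "sides",T((282,330),25),T((348.5,330),25))
E
```

```text
right edge yaw 6.0006733 [638.9973 135.5317]
front edge -6.3468733 [590.27246   71.229645]
screw [595.19058897 100.3256476  100.        ] green [603.1502106  172.40472648  70.        ] pad rim [600.79054793 149.83869209  70.        ]
lateral of axis from edge 581.3299007635588 screw 581.4431868781637 green 581.8248895143865 pad 581.836946223875 along eye: front 162.5397145794432 screw 161.9904108180396
lateral of axis from edge 577.7171669934305 screw 578.52750777598 green 577.6435695723123 pad 578.0516032680215 along eye: front 172.63482704918604 screw 172.11332171144096
30 [180, 182, 180, 168, 151, 134, 139, 153, 159, 169] [179, 173, 166, 163, 174, 199, 218, 223, 224, 216, 203, 186]
100 [187, 184, 185, 174, 156, 142, 144, 154, 168, 174] [188, 180, 168, 161, 150, 150, 152, 153, 155, 156, 159, 158]
170 [186, 187, 191, 188, 171, 151, 139, 155, 162, 172] [188, 182, 172, 160, 143, 129, 127, 125, 125, 126, 123, 124]
230 [185, 187, 188, 185, 178, 163, 149, 158, 165, 173] [191, 182, 171, 168, 172, 181, 183, 182, 174, 149, 136, 135]
block edges [ 23.98   0.52 -25.01] [-17.96   0.53 -24.99] sides [  3.19 -11.23 -25.  ] [  3.17  12.47 -25.  ]
```

```bash
python3 -c "
from h import *
to((577.4,-59.4,60),83.8)"
```

```text
t 6.625 rot [-0.01  0.02 -0.28] d [-78.51  46.56 139.36]
```

```bash
echo '[[0,0,-0.3,-50,30,0,10],[0,0,-0.3,-78.5,46.5,10,10],[0,0,-0.3,-78.5,46.5,60,10],[0,0,-0.3,-78.5,46.5,100,10],[0,0,-0.3,-78.5,46.5,125,10],[0,0,-0.3,-78.5,46.5,135,10],[0,0,-0.3,-78.5,46.5,138,10],[0,0,-0.3,-78.5,46.5,138,10]]' | python3 steer.py; python3 - <<'E'
from h import *
to((577.4,-59.4,60),83.8)
a=r.snapshot("scene");b=r.snapshot("side")
c=cv2.resize(a["pixels"][225:300,290:410],None,fx=3.3,fy=3.3,interpolation=2);d=cv2.resize(b["pixels"][220:295,270:390],None,fx=3.3,fy=3.3,interpolation=2)
cv2.imwrite("pics/c2.png",np.hstack([c,d]))
t=r.sense();R=Ro.from_euler("xyz",t["tcp_rot"],degrees=True); tip=t["tool_pos"]+R.apply([131,.4,-10]); print("tip",tip,proj(a,tip),proj(b,tip)); e=(595.2,100.6,70); print("eye",proj(a,e),proj(b,e))
E
```

```text
time: 7.62
tool_pos: [578.3, -58.7, 62.8]
tcp_rot: [179.9, 0.0, 83.9]
ft_force: [-0.3, 0.2, -1.6]
finger_gap: 23.0
grip_force: 59.8
t 7.625 rot [0.11 0.03 0.08] d [-0.79 -0.78  2.78]
tip [592.77499     71.59962819  73.02257602] [337.13742481 259.15761343] [319.64564806 258.05619621]
eye [348.92755785 258.66267308] [315.88218411 252.23021531]
```

View pics/c2.png

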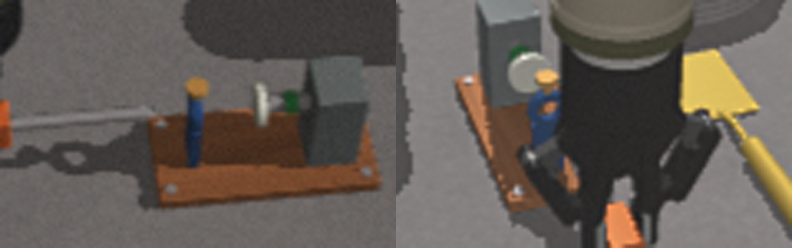

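Scene: tip at (337,259), exactly as predicted; side view is hidden by the arm. Correct the residual, then check settled pose.

```bash
echo '[[0,0,0,-0.8,-0.8,2.8,10],[0,0,0,-0.8,-0.8,2.8,10],[0,0,0,-0.8,-0.8,2.8,10],[0,0,0,-0.8,-0.8,2.8,10]]' | python3 steer.py; python3 -c "
from h import *
to((577.4,-59.4,60),83.8)"
```

```text
time: 8.22
tool_pos: [576.5, -59.2, 58.8]
tcp_rot: [180.0, 0.0, 83.9]
ft_force: [-0.3, 0.3, -2.3]
finger_gap: 23.0
grip_force: 59.8
t 8.225 rot [0.01 0.02 0.09] d [-0.14  0.89 -1.2 ]
```

```bash
echo '[[0,0,0,0,0.5,-0.6,10],[0,0,0,0,0.5,-0.6,10],[0,0,0,0,0.5,-0.6,10],[0,0,0,0,0.5,-0.6,10]]' | python3 steer.py; python3 -c "
from h import *
for i in range(2):
    to((577.4,-59.4,60),83.8); r.snapshot('side')
to((577.4,-59.4,60),83.8)"
```

```text
time: 8.72
tool_pos: [576.9, -59.2, 59.3]
tcp_rot: [180.0, 0.0, 83.9]
ft_force: [-0.5, 0.6, -2.3]
finger_gap: 22.7
grip_force: 59.8
t 8.725 rot [0.   0.01 0.09] d [-0.16  0.47 -0.69]
t 8.775 rot [0.   0.01 0.09] d [-0.15  0.46 -0.68]
t 8.825 rot [0.   0.02 0.09] d [-0.15  0.46 -0.67]
```

```bash
echo '[[0,0,0,0,0.5,-0.7,10],[0,0,0.1,8,0.5,-0.7,10],[0,0,0.1,16,0.5,-0.7,10],[0,0,0.1,22,0.5,-0.7,10],[0,0,0.1,28,0.5,-0.7,10],[0,0,0.1,34,0.5,-0.7,10],[0,0,0.1,40,0.5,-0.7,10],[0,0,0.1,45,0.5,-0.7,10]]' | python3 steer.py; python3 - <<'E'
from h import *
to((577.4+45*.108,-59.4+45*.9942,60),83.8)
s=r.snapshot("scene"); w=r.snapshot("wrist")
c=cv2.resize(s["pixels"][230:290,300:420],None,fx=3.3,fy=3.3,interpolation=2)
d=cv2.resize(w["pixels"][0:300,200:460],None,fx=1.5,fy=1.5)
o=np.zeros((450,396+390,3),np.uint8); o[:198,:396]=c; o[:,396:]=d; cv2.imwrite("pics/c3.png",o)
E
```

```text
time: 9.82
tool_pos: [582.3, -14.1, 60.0]
tcp_rot: [180.0, 0.0, 83.8]
ft_force: [-0.3, -0.3, -2.0]
finger_gap: 22.9
grip_force: 59.8
t 9.825 rot [ 0.01  0.01 -0.01] d [-0.57  0.01  0.04]
```

View pics/c3.png

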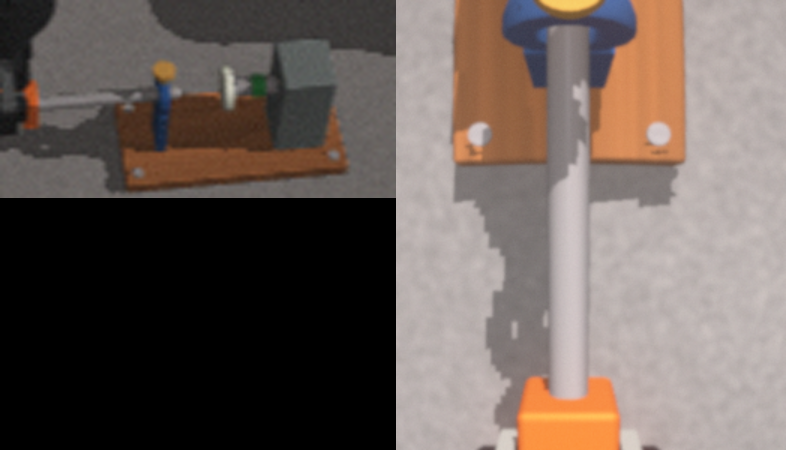

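The rod is through the eye and centred (scene tip at ≈(354,258); wrist rod col 568 vs ring centre 569). Advance towards the pad.

```bash
echo '[[0,0,0,6,0,0,10],[0,0,0,12,0,0,10],[0,0,0,18,0,0,10],[0,0,0,24,0,0,10],[0,0,0,28,0,0,10],[0,0,0,32,0,0,10],[0,0,0,35,0,0,10],[0,0,0,36,0,0,10]]' | python3 steer.py 90; python3 -c "
from h import *
L=lambda k:(577.4+k*.108,-59.4+k*.9942,60)
to(L(81),83.8); print(r.sense()['ft_force'])"
```

```text
time: 10.92
tool_pos: [586.1, 21.1, 60.0]
tcp_rot: [180.0, 0.0, 83.8]
ft_force: [-1.1, -3.2, -2.0]
finger_gap: 22.4
grip_force: 91.8
t 10.925 rot [ 0.    0.05 -0.01] d [ 0.08  0.02 -0.  ]
[-1.08033105 -3.17164425 -1.99971322]
```

```bash
echo '[[0,0,0,3,0,0,10],[0,0,0,6,0,0,10],[0,0,0,8,0,0,10],[0,0,0,8,0,0,10],[0,0,0,8,0,0,10],[0,0,0,8,0,0,10]]' | python3 steer.py; python3 - <<'E'
from h import *
L=lambda k:(577.4+k*.108,-59.4+k*.9942,60)
to(L(89),83.8); print(r.sense()['ft_force']@[.108,.9942,0])
s=r.snapshot("scene"); print(blobs(s,(45,80,30),(90,255,255),4))
E
```

```text
time: 11.68
tool_pos: [586.9, 28.2, 60.0]
tcp_rot: [-180.0, 0.1, 83.8]
ft_force: [-2.0, -7.9, -1.5]
finger_gap: 22.4
grip_force: 92.0
t 11.675 rot [-0.01  0.1  -0.03] d [0.89 0.02 0.01]
-8.067152605071456
[([381, 252, 4, 7, 21], array([382.2, 255.4]))]
```

```bash
echo '[[0,0,0,1.5,0,0,10],[0,0,0,3,0,0,10],[0,0,0,3,0,0,10],[0,0,0,3,0,0,10],[0,0,0,3,0,0,10],[0,0,0,3,0,0,10]]' | python3 steer.py; python3 - <<'E'
from h import *
L=lambda k:(577.4+k*.108,-59.4+k*.9942,60)
to(L(89),83.8); print(r.sense()['ft_force']@[.108,.9942,0])
s=r.snapshot("scene"); print(blobs(s,(45,80,30),(90,255,255),4)); w=r.snapshot("wrist")
c=cv2.resize(s["pixels"][225:285,300:420],None,fx=5,fy=5,interpolation=2)
cv2.imwrite("pics/c4.png",c)
t=r.sense(); print(t["ft_force"],t["qd"].round(2),t["time"])
E
```

```text
time: 12.48
tool_pos: [587.2, 30.8, 60.0]
tcp_rot: [-180.0, 0.1, 83.8]
ft_force: [-1.4, -9.5, -0.6]
finger_gap: 22.3
grip_force: 92.1
t 12.475 rot [-0.01  0.13 -0.04] d [-1.71  0.02  0.02]
-9.59062786000871
[([382, 252, 3, 7, 16], array([382.7, 255.2]))]
[-1.41272775 -9.79803296 -0.63726067] [-0.    0.06  0.05 -0.02 -0.01  0.03] 12.575
```

View pics/c4.png

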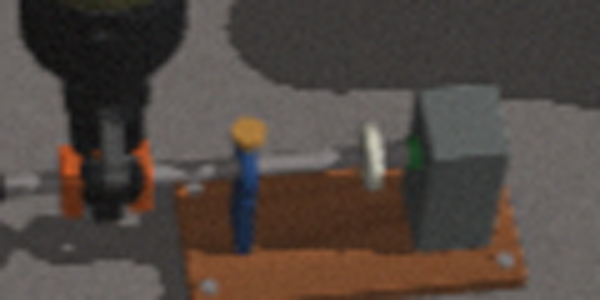

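The view shows the rod through the eye, pressing the pad, with the green band (crop (415,152)) about half inside the housing. The measured push is about 9.7 N and steady.

```bash
python3 -c "
from bench import r
print(r.sense()['ft_force']); print(r.hand_in())"
```

```text
[-1.41272775 -9.79803296 -0.63726067]
the job is handed in; nothing more can be done
None
```

I handed the job in at about 12.6 s with the arm still gripping the block: the bar is through the eye and pressing the stop at a measured 10 N or so, with the green band about half in, and nothing else was touched.

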